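# Open the ratchet palette rack to full width

### The arm

A 6-joint arm with a two-finger parallel gripper is mounted at the origin on the work surface. World frame = base frame: x ahead of the robot, y to its left, z up, the work surface at z = 0. Lengths are in m, angles in degrees, forces in N, time in s.
With the tool pointing down it reaches from about 0.375 to 0.9 m from the base axis. Payload 3.1 kg.
Tool frame: the origin (TCP) lies on the centre line of the jaws, within the pads' length; the fingertips stand 25 mm ahead of it and the grasp point (between the pads) lies 6 mm ahead of it; z points along the fingers, y is the line along which they close (so a half turn about z gives the same grasp; the last joint's range is limited). The gripper opens to 87 mm and grips with 3 to 60 N. Pads are 19 mm wide; open, the fingers measure 117 mm over their backs; the gripper's body (75 mm by 190 mm) begins 51 mm behind the grasp point.
Start: joints at [57.496, 30.224, 82.088, -0, 67.689, -10.227], TCP at [0.237, 0.578, 0.248] pointing down, gripper open.
Joint ranges: [-176.69, 176.69], [-43.24, 126.21], [12.49, 139.97], [-82, 262], [0, 151.66], [-163.58, 163.58]. Speed limits (degrees/s): [159.86, 159.86, 180, 180, 180, 180].

### API

Orientations are given as a 3x3 rotation matrix whose columns are the frame's x, y, z axes.
In Python, from rig import bot, cams, models gives the robot as it stands. The module is installed in compiled form; this text tells all that it offers.
- The arm moves only by the shell command python3 -m handwheel 'ROWS' [OPENING]. ROWS is JSON, a list of rows, each a list of 6 numbers: the shift along the world's x, y, z each as a share of 1 m, from -1 to 1, then the turn, a rotation vector about the world's x, y, z each as a share of 2 rad, from -1 to 1. In form: [[dx, dy, dz, wx, wy, wz], ...]. A call has exactly 8 rows; each row is the pose to reach, as a shift and turn from the pose commanded when the call began; what a row does not reach only later rows make up. A row lasts 1/12 s, in which the tool goes at most 41.7 mm and 7.16 degrees, less where a joint would pass 70% of its speed; a pose out of reach is approached as far as the arm can. A call with a number of a shift or a turn outside -1 to 1 is refused whole. A call with a gripper value outside its range is refused whole. OPENING is the opening, from -1 (shut) to 1 (fully open), so that 0 is half open, set as the call begins (- or left out, the last holds). The fingers move at their own pace and stop on an object; the grip force is fixed at half the most. Time passes only in rows, so rows that repeat a pose let the fingers close, or fill a call up. It gives the time, the measured TCP pose, the force, the opening and the grip force at its end, in the units of the state.
- bot.read_state(): the state, without advancing time (a new reading comes with each control period).
- cams.capture(name): name is "side" or "top"; returns (picture, depth): 400x640x3 uint8, blue, green, red; 400x640 float32, m along the optical axis (not along the pixel's ray), 0 where there is no reading.
- cams.calibration(name): a dict with "mtx" (3x3 intrinsics, pixels), "dist_coeffs" ([k1, k2, p1, p2, k3] as OpenCV has them; the pictures are not rectified), "R" (3x3) and "t" (3): a world point X has camera coordinates R X + t. Camera axes: x right, y down, z forward; pixel columns grow to the right and rows downward; lengths in m; the calibration is good to about 2 mm. A picture is of the moment at which its call begins. calibration takes no time and is no camera call.
- bot.hand_in(): hands the job in; it is judged then, once.
Trained networks look in the newest picture that a camera, given by its name, has taken for a name from the list of things; names that differ only in an ending like _2 or _b are one class to them, and where a whole thing is asked for, a point or a joint stands for the part that bears it (a point fixed in the world has none). Each returns a list of dicts, best first, with "conf" (0 to 1); they miss things now and then, are a little off and sometimes report something else, mostly with a low value. They report only what shows in the picture. A call takes as long as a camera call. They do not tell look-alikes from the thing itself.
- models.spot_in(query, camera): "position" ([column, row] in pixels, amid what is visible of it).
- models.tip_of(query, camera): "position" ([column, row] in pixels: a listed point, or the origin of a listed thing).
The state is a dict: "time_s": time; "joint_positions": joint angles; "qvel": joint speeds; "tau": joint torques, N m; "position": TCP position; "tcp_rot": TCP orientation; "force": force on the tool from outside, world axes, zero at the start; "moment": the same for the moment, N m; "opening": opening from 0.0 (shut) to 1.0 (fully open); "grasp_force": force on a finger pad.
Only numpy, scipy, OpenCV 4.12 (cv2) and the standard library are available. Lean on these libraries where they do the work, as an engineer would, in place of code of your own. Each camera call takes 0.05 s, during which the arm holds its last target. There are 200 camera calls.

### The job

Make room in the make-up rack: press the black ratchet release pad on the sliding jaw down with the fingertips and, keeping it pressed, push the jaw back along its rail until it is fully home against the end stop, then let go so that the pad springs up again. Push only from the palette side: do not take hold of the jaw or touch the back of its upright plate, and do not lift, knock or shift the palette, perfume, lipstick or compact.

Things in the scene. Friction and masses are not known exactly. Their poses are not given: they have to be found in the camera images.
- rack: Make-up rack fixed to the counter: maple board 125 x 310 mm, 10 mm thick, steel rail along its near edge. Origin: centre of the board's underside, on the counter. z up; y along the rail, pointing the way the jaw is pushed home; x across the board, away from the rail. Maple end plate at y = -150 mm (top at z = 85 mm); steel stop block at y = +149 mm (x -54 to -20 mm, top at z = 40 mm).
- jaw (a joint): Sliding jaw: distance (m) from fully home (0 = against the stop at the rack's +y end, 0.19 = farthest in, towards the end plate). A spring pawl locks it against being pushed home until the release pad is about 5 mm down; pushed the other way it clicks along saw teeth of 8 mm pitch. Released, it slides with 1 to 3 N.
- jaw_face (a point): Middle of the palette-side (rack -y) face of the jaw's upright maple plate, 48.5 mm above the counter, at rack x = +3 mm; at home at rack y = +131 mm. The plate is 110 mm wide along rack x, 9 mm thick, from 12 to 85 mm above the counter. Axes as the rack's.
- release (a joint): Release pad: how far it is pressed, in m (0 = up, 0.010 = bottom stop). Sprung: about 3 N to start, 6 N at the bottom. The pawl is clear of the teeth from 0.005; let go, the pad springs back up and the pawl catches again.
- pad_top (a point): Centre of the top of the black ribbed release pad, 36 mm (rack x) by 38 mm (rack y), 52 mm above the counter when up, on the jaw's carriage (top at 38.5 mm) at rack x = -37 mm, 22 mm to the -y side of the jaw's plate. The plate's face rises 33 mm above the pad, so a fingertip pressing the pad can also push the plate. Axes as the rack's.
- release_pad: The same pad as a body (its origin is the rack's origin shifted with jaw and pad: use pad_top for where it is).
- jaw_back: Back panel of the jaw's upright plate, on the rack +y side, not to be touched. Its origin is the rack's origin shifted with the jaw; the panel's outer face is 9 mm to the +y side of jaw_face.
- palette_mid (a point): Centre of a black make-up palette standing on edge on the rack's board near the fixed end plate: 68 x 30 x 68 mm (rack x, y, z), its bottom 10 mm above the counter, z up.
- perfume_mid (a point): Centre of a frosted perfume bottle standing on the counter: 56 x 34 mm, 111 mm high with a round gold cap, z up.
- lipstick_mid (a point): Centre of a gold lipstick tube standing on end on the counter: 21 mm across, 76 mm high, z up.
- compact_mid (a point): Centre of the lower half of an open round gold compact, 74 mm across and 10 mm high; its mirrored lid stands up behind it on its +x side to about 85 mm.
Things that resemble listed ones, but are neither listed nor needed, are in the scene too. Of the things that look like the part that bears lipstick_mid, the smaller one is meant. Of the things shaped like the part that bears palette_mid, the black one is meant.

How it is judged (in metres and radians):
On the way, in this order (a step that is already met when the one before it is completed fails the run):
1. the release pad is pressed down by the fingers, the jaw still well in from home (value of joint release above 0.005 m and contact force between the fingers and release_pad above 1 N and value of joint jaw above 0.08 m), for 0.1 s.
2. the jaw is home (value of joint jaw below 0.005 m), for 0.2 s.
At the end, for the whole second after the job is handed in: The jaw is within 5 mm of its home stop, the release pad has sprung up to within 4 mm of its top position, and palette, perfume and lipstick stand upright (within 0.15 rad) (value of joint jaw below 0.005 m and value of joint release below 0.004 m and angle between each of palette_mid, perfume_mid, lipstick_mid's own z axis and vertical below 0.15 rad); the robot touches nothing.
It fails at once if the fingers touch the back of the jaw's plate (taking hold of the jaw) (contact force between the fingers and jaw_back above 1 N).
It fails at once if the palette is lifted, tipped or shifted more than 15 mm (distance of palette_mid from where it was at the start of the episode above 0.015 m or angle between palette_mid's own z axis and vertical above 0.3 rad).
It fails at once if perfume, lipstick or compact is lifted, knocked or shifted more than 15 mm (distance of any of perfume_mid, lipstick_mid, compact_mid from where it was at the start of the episode above 0.015 m).
It also fails if it takes over 32 s, if anything falls off the work surface, if the arm or the gripper's body presses on something with over 40 N, if the wrist force passes 120 N, or if a joint passes its speed limit or range.

## Working session

There is one attempt and no reset: what is moved stays moved. The work goes in short steps, Python scripts to look and compute and a shell command to move; the robot and the scene stay as the last step left them, time stands still between calls to the robot, and variables do not carry over. Pictures are saved under pics/ and viewed, at most 10 in all, crops included, and the job is handed in when it is done.

```bash
mkdir -p pics
cat > h.py <<'E'
import numpy as np, cv2
from rig import bot, cams, models
def ray(cam,px):
    c=cams.calibration(cam); K=np.array(c["mtx"]);d=np.array(c["dist_coeffs"]);R=np.array(c["R"]);t=np.array(c["t"])
    u=cv2.undistortPoints(np.array([[px]],float),K,d)[0,0]
    return -R.T@t, R.T@np.array([u[0],u[1],1.]),R,t
def at_z(cam,px,z):
    o,r,_,_=ray(cam,px); return o+r*(z-o[2])/r[2]
def at_d(cam,px,D):
    o,r,_,_=ray(cam,px); return o+r*D[int(round(px[1])),int(round(px[0]))]
E
python3 - <<'E'
from h import *
np.set_printoptions(precision=3,suppress=True)
for n in("side","top"):
    im,D=cams.capture(n); cv2.imwrite(f"pics/{n}0.png",im); np.save(f"{n}D.npy",D)
    for q,z in(("pad_top",.052),("jaw_face",.0485),("rack",0),("palette_mid",.044),("lipstick_mid",.038),("perfume_mid",.0555),("compact_mid",.005)):
        for r in models.tip_of(q,n)[:3]:
            print(n,q,round(r["conf"],2),np.round(r["position"]),at_z(n,r["position"],z))
s=bot.read_state();print(s["time_s"],s["position"],s["tcp_rot"],s["opening"])
E
```

```text
side pad_top 0.55 [280. 220.] [ 0.503 -0.026  0.052]
side jaw_face 0.67 [296. 206.] [ 0.55  -0.009  0.048]
side rack 0.93 [299. 230.] [ 0.542 -0.027  0.   ]
side palette_mid 0.97 [443. 289.] [ 0.626 -0.305  0.044]
side palette_mid 0.77 [341. 254.] [ 0.545 -0.152  0.044]
side palette_mid 0.68 [357. 320.] [ 0.482 -0.261  0.044]
side lipstick_mid 0.82 [245. 249.] [ 0.423 -0.034  0.038]
side lipstick_mid 0.78 [259. 278.] [ 0.41  -0.103  0.038]
side perfume_mid 0.55 [329. 164.] [0.677 0.047 0.055]
side compact_mid 0.76 [396. 230.] [ 0.689 -0.15   0.005]
top pad_top 0.64 [312. 238.] [ 0.505 -0.029  0.052]
top jaw_face 0.6 [299. 220.] [ 0.539 -0.004  0.048]
top rack 0.56 [308. 223.] [ 0.539 -0.021  0.   ]
top palette_mid 0.96 [372. 218.] [ 0.543 -0.143  0.044]
top palette_mid 0.89 [431. 249.] [ 0.483 -0.255  0.044]
top palette_mid 0.72 [447. 176.] [ 0.627 -0.296  0.044]
top lipstick_mid 0.82 [317. 285.] [ 0.417 -0.039  0.038]
top lipstick_mid 0.67 [355. 290.] [ 0.409 -0.109  0.038]
top perfume_mid 0.96 [271. 149.] [0.676 0.051 0.055]
top compact_mid 0.97 [368. 156.] [ 0.679 -0.147  0.005]
0.8 [0.237 0.578 0.248] [[-0.925  0.379  0.   ]
 [ 0.379  0.925  0.   ]
 [ 0.     0.    -1.   ]] 0.9997517229132225
```

View pics/top0.png

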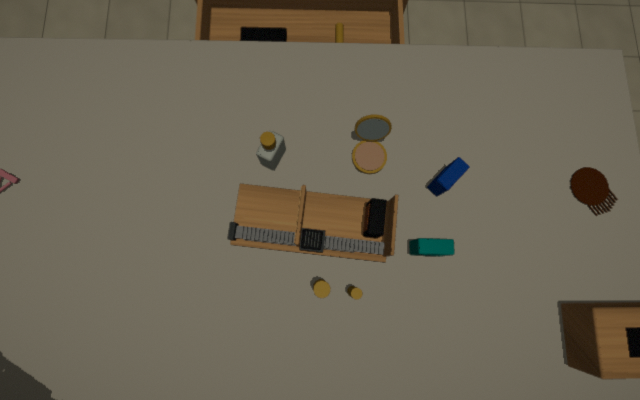

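View pics/side0.png

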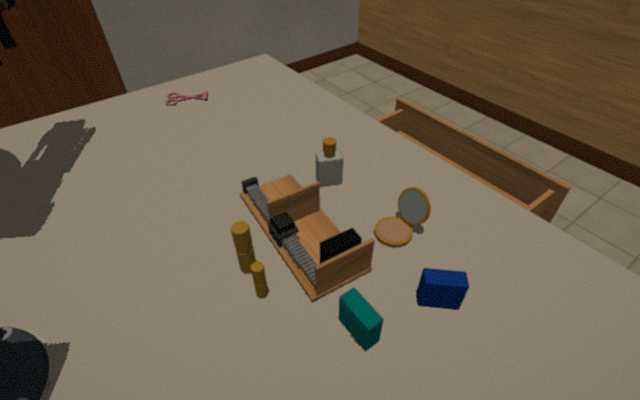

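The top view shows the rack at about (308,223), the jaw plate at (300,215), the black pad at (312,239) and the stop at (233,231). The black palette stands at (375,217) beside the end plate. The small lipstick is at (356,293), with a taller look-alike at (321,289). Next I need the rack's yaw and the pad's exact position.

Run:
```python
from h import *
np.set_printoptions(precision=4,suppress=True)
D=np.load("topD.npy"); c=cams.calibration("top");K=np.array(c["mtx"])
v,u=np.mgrid[150:310,210:420]; px=np.stack([u.ravel(),v.ravel()],1).astype(float)
n=cv2.undistortPoints(px[:,None],K,np.array(c["dist_coeffs"]))[:,0]
d=D[150:310,210:420].ravel(); P=(np.c_[n,np.ones(len(n))]*d[:,None]-np.array(c["t"]))@np.array(c["R"])
P=P[d>0]
def box(Q,name):
    if len(Q)<5: print(name,len(Q));return
    r=cv2.minAreaRect(Q[:,:2].astype(np.float32)*1000); print(name,len(Q),r,Q[:,2].mean(), Q.mean(0))
inr=lambda x0,x1,y0,y1,z0,z1:P[(P[:,0]>x0)&(P[:,0]<x1)&(P[:,1]>y0)&(P[:,1]<y1)&(P[:,2]>z0)&(P[:,2]<z1)]
box(inr(.46,.64,-.03,.05,.07,.1),"jawplate")
box(inr(.46,.64,-.25,-.165,.079,.1),"endplate")
box(inr(.46,.535,-.07,.0,.045,.06),"pad")
box(inr(.46,.535,.07,.2,.03,.06),"stop")
box(inr(.46,.62,-.165,-.09,.07,.09),"palette")
box(inr(.44,.65,-.3,.2,.006,.014),"board")
box(inr(.38,.44,-.07,.0,.05,.2),"tall lip")
```

```text
jawplate 311 ((544.8213500976562, -6.019025802612305), (9.071815490722656, 108.20988464355469), 83.5074234008789) 0.08334591878057436 [ 0.5445 -0.0062  0.0833]
endplate 253 ((526.0947875976562, -177.3538818359375), (7.612938404083252, 110.53372192382812), 83.11005401611328) 0.08385019874880258 [ 0.5247 -0.1766  0.0839]
pad 401 ((504.39373779296875, -26.405338287353516), (41.049903869628906, 39.20051956176758), 83.43049621582031) 0.05082650627046506 [ 0.5025 -0.0272  0.0508]
stop 134 ((519.4608764648438, 102.60441589355469), (31.466550827026367, 59.143856048583984), 1.1587826013565063) 0.03802945307273295 [0.5184 0.121  0.038 ]
palette 604 ((542.1197509765625, -147.0963134765625), (30.560657501220703, 68.4187240600586), 82.31991577148438) 0.07715752831621549 [ 0.5409 -0.1465  0.0772]
board 6123 ((567.0678100585938, -58.98304748535156), (366.4283447265625, 187.00489807128906), 83.54936218261719) 0.009609439988279057 [ 0.5507 -0.0121  0.0096]
tall lip 249 ((414.4201354980469, -44.541534423828125), (28.247045516967773, 27.67180633544922), 27.230222702026367) 0.10556120128785995 [ 0.4147 -0.0444  0.1056]
```

```bash
python3 -m handwheel '[[0.016,-0.036,0,0,0,0.02],[0.032,-0.072,0,0,0,0.04],[0.048,-0.108,0,0,0,0.06],[0.064,-0.144,0,0,0,0.08],[0.08,-0.18,0,0,0,0.1],[0.096,-0.216,0,0,0,0.12],[0.112,-0.252,0,0,0,0.139],[0.128,-0.288,0,0,0,0.139]]' -1
python3 -m handwheel '[[0.017,-0.037,0,0,0,0],[0.034,-0.074,0,0,0,0],[0.051,-0.111,0,0,0,0],[0.068,-0.148,0,0,0,0],[0.085,-0.185,0,0,0,0],[0.102,-0.222,-0.01,0,0,0],[0.119,-0.259,-0.02,0,0,0],[0.134,-0.29,-0.03,0,0,0]]'
python3 -c "
from rig import bot
s=bot.read_state();print(s['position'],s['tcp_rot'],s['force'],s['opening'],s['time_s'])"
```

```text
time_s: 1.47
position: [0.3654, 0.2887, 0.2479]
tcp_rot: [[-0.994, 0.109, 0.001], [0.109, 0.994, 0.0], [-0.001, 0.0, -1.0]]
force: [0.8, -0.5, -0.5]
opening: 0.479
grasp_force: 0.0
time_s: 2.13
position: [0.5002, -0.0024, 0.2177]
tcp_rot: [[-0.994, 0.112, 0.002], [0.112, 0.994, -0.001], [-0.002, -0.0, -1.0]]
force: [1.2, 1.2, -0.1]
opening: 0.014
grasp_force: 0.0
[ 0.50016248 -0.00237201  0.21770736] [[-9.93737796e-01  1.11717376e-01  2.10233361e-03]
 [ 1.11716096e-01  9.93739905e-01 -7.17309312e-04]
 [-2.16930872e-03 -4.77952871e-04 -9.99997533e-01]] [ 1.17330274  1.20215593 -0.07136291] 0.014022174570088907 2.1333
```

```bash
python3 -m handwheel '[[0.002,-0.015,-0.01,0,0,0],[0.002,-0.024,-0.03,0,0,0],[0.002,-0.024,-0.055,0,0,0],[0.002,-0.024,-0.08,0,0,0],[0.002,-0.024,-0.1,0,0,0],[0.002,-0.024,-0.118,0,0,0],[0.002,-0.024,-0.123,0,0,0],[0.002,-0.024,-0.123,0,0,0]]'
python3 - <<'E'
from h import *
for n in("side","top"):
    im,D=cams.capture(n); c=im[140:320,200:440] if n=="side" else im[140:320,200:440]
    cv2.imwrite(f"pics/{n}1.png",cv2.resize(c,None,fx=3,fy=3,interpolation=cv2.INTER_CUBIC))
E
```

```text
time_s: 2.8
position: [0.5002, -0.0235, 0.0934]
tcp_rot: [[-0.994, 0.111, -0.003], [0.111, 0.994, 0.001], [0.003, 0.0, -1.0]]
force: [0.1, 0.4, 0.5]
opening: 0.002
grasp_force: 0.0
```

View pics/side1.png

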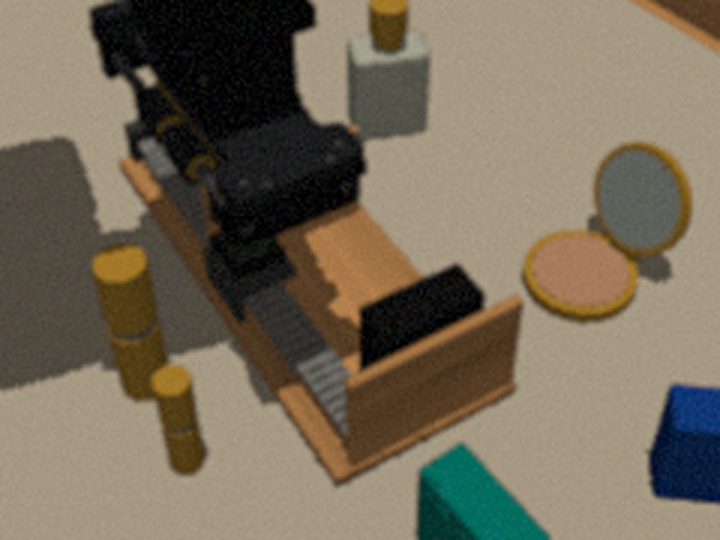

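The crop shows the closed fingertips just above the black pad at about (245,245), on the palette side of the plate and clear of everything else. I'll lower them now.

```bash
python3 -m handwheel '[[0.001,-0.002,-0.004,0,0,0],[0.001,-0.002,-0.008,0,0,0],[0.001,-0.002,-0.012,0,0,0],[0.001,-0.002,-0.015,0,0,0],[0.001,-0.002,-0.017,0,0,0],[0.001,-0.002,-0.019,0,0,0],[0.001,-0.002,-0.019,0,0,0],[0.001,-0.002,-0.019,0,0,0]]'
```

```text
time_s: 3.57
position: [0.5018, -0.0256, 0.0756]
tcp_rot: [[-0.994, 0.111, -0.0], [0.111, 0.994, 0.0], [0.0, 0.0, -1.0]]
force: [-0.3, 0.6, 3.8]
opening: -0.0
grasp_force: 1.5
```

```bash
python3 -m handwheel '[[0,0,-0.002,0,0,0],[0,0,-0.004,0,0,0],[0,0,-0.006,0,0,0],[0,0,-0.0065,0,0,0],[0,0,-0.0065,0,0,0],[0,0,-0.0065,0,0,0],[0,0,-0.0065,0,0,0],[0,0,-0.0065,0,0,0]]'
```

```text
time_s: 4.23
position: [0.5018, -0.0256, 0.0691]
tcp_rot: [[-0.994, 0.111, -0.0], [0.111, 0.994, 0.0], [0.0, 0.0, -1.0]]
force: [-1.9, 0.1, 4.3]
opening: 0.004
grasp_force: 2.5
```

```bash
python3 -m handwheel '[[0.0003,0.003,0,0,0,0],[0.0007,0.006,0,0,0,0],[0.001,0.009,0,0,0,0],[0.0013,0.012,0,0,0,0],[0.0017,0.015,0,0,0,0],[0.002,0.018,0,0,0,0],[0.0023,0.021,0,0,0,0],[0.0027,0.024,0,0,0,0]]'
```

```text
time_s: 4.9
position: [0.5046, -0.0013, 0.069]
tcp_rot: [[-0.994, 0.11, -0.0], [0.11, 0.994, -0.0], [0.0, -0.0, -1.0]]
force: [-0.7, -1.9, 4.3]
opening: 0.008
grasp_force: 2.5
```

```bash
python3 -m handwheel '[[0.0006,0.005,0,0,0,0],[0.0013,0.012,0,0,0,0],[0.0022,0.02,0,0,0,0],[0.0031,0.028,0,0,0,0],[0.004,0.036,0,0,0,0],[0.0049,0.044,0,0,0,0],[0.0058,0.052,0,0,0,0],[0.0066,0.059,0,0,0,0]]'
python3 -m handwheel '[[0.0005,0.005,0,0,0,0],[0.001,0.01,0,0,0,0],[0.0015,0.014,0,0,0,0],[0.002,0.018,0,0,0,0],[0.0023,0.021,0,0,0,0],[0.0026,0.023,0,0,0,0],[0.0026,0.023,0,0,0,0],[0.0026,0.023,0,0,0,0]]'
```

```text
time_s: 5.57
position: [0.5115, 0.0584, 0.0691]
tcp_rot: [[-0.994, 0.11, 0.001], [0.11, 0.994, 0.0], [-0.001, 0.0, -1.0]]
force: [-1.5, -2.3, 5.5]
opening: 0.007
grasp_force: 2.5
time_s: 6.23
position: [0.514, 0.0807, 0.0691]
tcp_rot: [[-0.994, 0.111, 0.001], [0.111, 0.994, 0.001], [-0.0, 0.001, -1.0]]
force: [-0.2, 2.2, 4.7]
opening: 0.009
grasp_force: 2.5
```

```bash
python3 -m handwheel '[[0.0001,0.001,0,0,0,0],[0.0002,0.002,0,0,0,0],[0.0003,0.003,0,0,0,0],[0.0004,0.004,0,0,0,0],[0.0005,0.005,0,0,0,0],[0.0007,0.006,0,0,0,0],[0.0008,0.007,0,0,0,0],[0.0008,0.007,0,0,0,0]]'
```

```text
time_s: 6.9
position: [0.5147, 0.0874, 0.0691]
tcp_rot: [[-0.994, 0.11, 0.0], [0.11, 0.994, -0.0], [-0.0, -0.0, -1.0]]
force: [0.3, -2.4, 4.7]
opening: 0.004
grasp_force: 2.5
```

```bash
python3 -m handwheel '[[0.0001,0.001,0,0,0,0],[0.0002,0.002,0,0,0,0],[0.0003,0.003,0,0,0,0],[0.0004,0.004,0,0,0,0],[0.0005,0.005,0,0,0,0],[0.0005,0.005,0,0,0,0],[0.0005,0.005,0,0,0,0],[0.0005,0.005,0,0,0,0]]'
```

```text
time_s: 7.57
position: [0.5148, 0.0925, 0.069]
tcp_rot: [[-0.994, 0.111, -0.0], [0.111, 0.994, 0.0], [0.001, 0.0, -1.0]]
force: [-0.5, -2.5, 5.5]
opening: 0.006
grasp_force: 2.5
```

```bash
python3 -m handwheel '[[0.0001,0.001,0,0,0,0],[0.0002,0.002,0,0,0,0],[0.0003,0.003,0,0,0,0],[0.0004,0.004,0,0,0,0],[0.0004,0.004,0,0,0,0],[0.0004,0.004,0,0,0,0],[0.0004,0.004,0,0,0,0],[0.0004,0.004,0,0,0,0]]'
```

```text
time_s: 8.23
position: [0.515, 0.0936, 0.069]
tcp_rot: [[-0.994, 0.109, -0.002], [0.109, 0.994, -0.004], [0.001, -0.004, -1.0]]
force: [-1.2, -15.9, 6.3]
opening: 0.006
grasp_force: 9.0
```

Pushing force jumped to about 16 N and forward motion stopped after about 113 mm of jaw travel, as expected for the end stop. I'll hold briefly, ease off the push and lift straight up.

```bash
python3 -m handwheel '[[0,0,0,0,0,0],[0,0,0,0,0,0],[0,0,0,0,0,0],[-0.0001,-0.001,0,0,0,0],[-0.0002,-0.002,0,0,0,0],[-0.0002,-0.002,0.003,0,0,0],[-0.0002,-0.002,0.007,0,0,0],[-0.0002,-0.002,0.012,0,0,0]]'
python3 -m handwheel '[[0,0,0.005,0,0,0],[0,0,0.01,0,0,0],[0,-0.001,0.02,0,0,0],[0,-0.003,0.04,0,0,0],[0,-0.003,0.07,0,0,0],[0,-0.003,0.1,0,0,0],[0,-0.003,0.13,0,0,0],[0,-0.003,0.15,0,0,0]]'
python3 -m handwheel '[[-0.02,0.02,0,0,0,0],[-0.04,0.05,0,0,0,0],[-0.06,0.085,0,0,0,0],[-0.075,0.12,0,0,0,0],[-0.09,0.155,0,0,0,0],[-0.1,0.19,0,0,0,0],[-0.11,0.22,0,0,0,0],[-0.11,0.22,0,0,0,0]]'
python3 - <<'E'
from h import *
np.set_printoptions(precision=4,suppress=True)
im,D=cams.capture("top"); cv2.imwrite("pics/top2.png",cv2.resize(im[120:300,200:440],None,fx=3,fy=3,interpolation=cv2.INTER_CUBIC))
for q,z in(("pad_top",.052),("jaw_face",.0485),("palette_mid",.044),("lipstick_mid",.038),("perfume_mid",.0555),("compact_mid",.005)):
    for r in models.tip_of(q,"top")[:3]: print(q,round(r["conf"],2),at_z("top",r["position"],z))
im,D2=cams.capture("side"); cv2.imwrite("pics/side2.png",cv2.resize(im[140:320,200:440],None,fx=3,fy=3,interpolation=cv2.INTER_CUBIC))
c=cams.calibration("top");v,u=np.mgrid[130:310,200:420]; px=np.stack([u.ravel(),v.ravel()],1).astype(float)
n=cv2.undistortPoints(px[:,None],np.array(c["mtx"]),np.array(c["dist_coeffs"]))[:,0]
d=D[130:310,200:420].ravel();P=((np.c_[n,np.ones(len(n))]*d[:,None]-np.array(c["t"]))@np.array(c["R"]))[d>0]
for nm,(a,b,e,f,g,h) in dict(plate=(.48,.64,.04,.16,.07,.1),pad=(.5,.53,.07,.1,.03,.065)).items():
    Q=P[(P[:,0]>a)&(P[:,0]<b)&(P[:,1]>e)&(P[:,1]<f)&(P[:,2]>g)&(P[:,2]<h)]; print(nm,len(Q),Q.mean(0) if len(Q) else 0, np.median(Q[:,2]))
E
```

```text
time_s: 8.9
position: [0.5149, 0.095, 0.0809]
tcp_rot: [[-0.994, 0.111, -0.001], [0.111, 0.994, 0.001], [0.001, 0.001, -1.0]]
force: [-0.7, 0.6, 1.1]
opening: 0.006
grasp_force: 0.0
time_s: 9.57
position: [0.516, 0.0917, 0.2345]
tcp_rot: [[-0.994, 0.11, 0.004], [0.11, 0.994, 0.0], [-0.004, 0.001, -1.0]]
force: [0.3, 1.0, 0.3]
opening: 0.004
grasp_force: 0.0
time_s: 10.23
position: [0.4029, 0.316, 0.2319]
tcp_rot: [[-0.994, 0.105, 0.0], [0.105, 0.994, 0.003], [0.0, 0.003, -1.0]]
force: [0.5, 0.5, 0.2]
opening: 0.009
grasp_force: 0.0
pad_top 0.84 [0.5178 0.084  0.052 ]
jaw_face 0.55 [0.5484 0.0998 0.0485]
jaw_face 0.42 [ 0.4023 -0.1054  0.0485]
palette_mid 0.92 [ 0.5442 -0.1439  0.044 ]
palette_mid 0.8 [ 0.6257 -0.3015  0.044 ]
palette_mid 0.72 [ 0.4875 -0.2571  0.044 ]
lipstick_mid 0.78 [ 0.411  -0.0431  0.038 ]
lipstick_mid 0.67 [ 0.4027 -0.1052  0.038 ]
perfume_mid 0.64 [0.6815 0.0571 0.0555]
compact_mid 0.87 [ 0.6836 -0.1432  0.005 ]
plate 376 [0.5567 0.1057 0.0821] 0.08330683096901778
pad 262 [0.5147 0.0849 0.0519] 0.051835357056239026
```

View pics/side2.png

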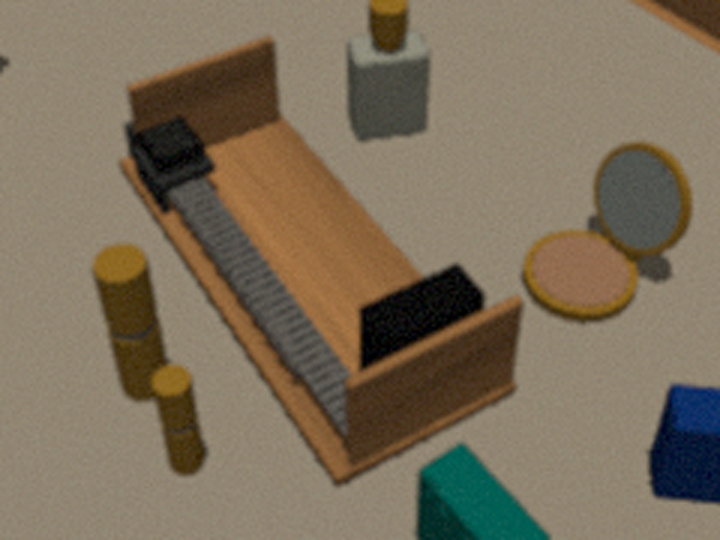

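View pics/top2.png

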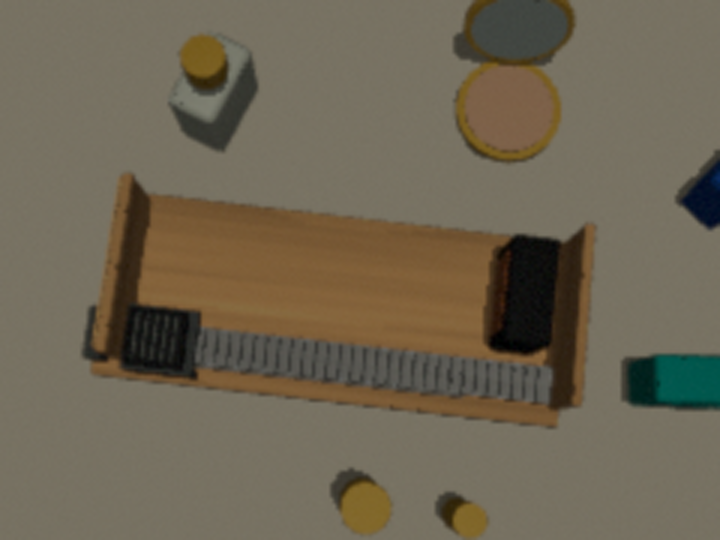

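The jaw now stands against the stop (plate at about (115,270) in the top crop). The pad is back up at z 0.052 m, and the palette, perfume, lipstick and compact have not moved. Handing in.

```bash
python3 -c "
from rig import bot
print(bot.hand_in())"
```

```text
the job is handed in; nothing more can be done
None
```

The jaw is fully home against its stop, the release pad has sprung back up, the palette, perfume, lipstick and compact look undisturbed, and the job is handed in; no verdict came back.

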